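# Uncap a split gel mould, close it on its dowels and hold it shut

### The job

First lift the grey dust cap off the lower half of the casting mould and set it, knob up, down into the shallow round cap holder. Then take the upper mould half by its black grip, lower it onto the two dowels of the lower half and press it down against the sprung ejector until the two faces meet flush; the program finishes while still holding the mould pressed shut, without letting go. Leave the dish, the pen and the tweezers where they lie.

Things in the scene. Friction and masses are not known exactly. Their poses are not given: they have to be found in the camera images.
- mould_lower: lower mould half, fixed: bare aluminium block 130 x 70 x 30 mm (x, y, z) on a flange 164 x 60 x 8 mm, in the middle of the work area. Origin: centre of its underside; x along its length, z up. Parting face: 30 mm above the origin; on it two steel dowels, 10 mm thick, 20 mm tall (top 7 mm tapers to a 4 mm tip), at (x, y) = (+48, +20) and (-48, -20) mm. Between them the ejector disc.
- ejector (a joint): sprung steel ejector disc, 28 mm wide, in the middle of the lower half's parting face; 0 = up, 6 mm proud of the face; 0.006 m = pushed flush. The spring pushes up with about 8 N at 0 and 12 N at 0.006, more than the upper half's weight, so that it lifts an upper half that is let go by 6 mm.
- dust_cap: loose round grey plastic dust cap that stands on the lower half's parting face, over the ejector: 44 mm in diameter, 14 mm high, hollow below (36 mm bore, 9 mm deep), with a knob 22 mm in diameter from 14 to 34 mm height on top. About 40 g. Origin: centre of its rim underneath; z up through the knob.
- cap_holder: cap holder, fixed to the bench: shallow round grey cup, 68 mm outside diameter, 14 mm high, mouth 50 mm wide (the cap is 44 mm); its inner floor is 5 mm above the origin. Origin: centre of its underside on the bench.
- rest_pad: black rubber pad 150 x 90 x 6 mm, fixed on the bench, on which the upper mould half lies at the start. Pad and cap holder stand left and right of the lower half, either way round. Origin: centre of its underside.
- mould_upper: upper mould half, loose, 0.28 to 0.42 kg: aluminium plate 130 x 70 x 22 mm, two 12 mm through holes at (x, y) = (+48, +20) and (-48, -20) mm; on top a black grip block, 50 mm long (x), 26 mm wide (y), from 22 to 50 mm height. Origin: centre of the plate's underside; x along its length, z up. Fits the dowels also after half a turn. Closed, its origin is 30 mm above the lower half's.
- petri_dish: bystander: dish of clear plastic, 62 mm wide, 15 mm high, beyond the mould; origin under its centre
- ball_pen: bystander: pen 145 mm long lying on the bench beyond the work on the right; origin under its middle
- tweezers: bystander: steel tweezers 118 mm long lying on the bench, far left; origin under their middle
Things that resemble listed ones, but are neither listed nor needed, are in the scene too. What is shaped like the mould_lower but green or red is not meant.

How it is judged (in metres and radians):
On the way, in this order (a step that is already met when the one before it is completed fails the run):
1. the dust cap sits upright on the floor of the cap holder, let go (horizontal distance between dust_cap and cap_holder below 0.005 m and z of dust_cap in the frame of cap_holder between 0.002 and 0.0075 m and angle between dust_cap's own z axis and vertical below 0.1 rad and contact force between dust_cap and the fingers below 0.1 N), for 0.2 s.
2. the upper half is down over both dowels, at most 7.5 mm from closed (z of mould_upper in the frame of mould_lower between 0.026 and 0.0375 m and horizontal distance between mould_upper and mould_lower below 0.003 m and angle between the x axis of mould_upper and the x axis of mould_lower, either way round below 0.05 rad and angle between the z axis of mould_upper and the z axis of mould_lower, either way round below 0.04 rad and angle between mould_upper's own z axis and vertical below 0.1 rad), for 0.1 s.
At the end, for the whole second after the job is handed in: Upper half shut on the dowels: gap under 1.5 mm, centred to 3 mm, turned under 0.05 rad, parallel to 0.04 rad, at rest, still pressed by the fingers (over 3 N from them, over 9 N between the halves). Cap released, upright on the holder's floor, within 5 mm of its centre (all of step 1 and z of mould_upper in the frame of mould_lower between 0.026 and 0.0315 m and horizontal distance between mould_upper and mould_lower below 0.003 m and angle between the x axis of mould_upper and the x axis of mould_lower, either way round below 0.05 rad and angle between the z axis of mould_upper and the z axis of mould_lower, either way round below 0.04 rad and angle between mould_upper's own z axis and vertical below 0.1 rad and contact force between mould_upper and the fingers above 3 N and contact force between mould_upper and mould_lower above 9 N and linear speed of mould_upper below 0.01 m/s); the arm keeps its last pose, push and grip.
It fails at once if the dish, the pen or the tweezers were moved by more than 30 mm (distance of any of petri_dish, ball_pen, tweezers from where it was at the start of the episode above 0.03 m).
It also fails if it takes over 58 s, if anything falls off the work surface, if the arm or the gripper's body presses on something with over 40 N, if the wrist force passes 120 N, or if a joint passes its speed limit or range.

### The arm

A 6-joint arm with a two-finger parallel gripper is mounted at the origin on a cart in front of the work surface, level with it; the furniture and walls round the work are solid. World frame = base frame: x ahead of the robot, y to its left, z up, the work surface at z = 0. Lengths are in mm, angles in rad, forces in N, time in s.
With the tool pointing down it reaches from about 325 to 850 mm from the base axis. Payload 4.4 kg.
Tool frame: the origin (TCP) lies at the very end of the fingers, on their centre line; the grasp point (between the pads) lies 19 mm behind it; z points along the fingers, y is the line along which they close (so a half turn about z gives the same grasp; the last joint's range is limited). The gripper opens to 94 mm and grips with 3 to 60 N. Pads are 16 mm wide; open, the fingers measure 119 mm over their backs; the gripper's body (75 mm by 177 mm) begins 78 mm behind the grasp point.
Start: joints at [-1.413, 0.207, 1.542, -0, 1.393, -0.15], TCP at [174.739, -547.808, 170.847] pointing down, gripper open.
Joint ranges: [-2.73, 2.73], [-0.86, 2.22], [0.23, 2.46], [-1.11, 4.25], [0.08, 2.63], [-2.82, 2.82]. Speed limits (rad/s): [2.79, 2.79, 3.14, 3.14, 3.14, 3.14].

### API

Orientations are given as a unit quaternion [w, x, y, z].
In Python, from plant import read_state, viewer, ticket, spot_in, masks_of gives the robot as it stands.
- The arm moves only by the shell command python3 -m creep 'ROWS' [FORCE]. ROWS is JSON, one flat list of numbers, 7 for each row, row after row: the shift along the tool's x, y, z in cm, then the turn, a rotation vector about the tool's x, y, z in rad, then the closure, from 0 (fully open) to 1 (shut). In form: [tx, ty, tz, wx, wy, wz, grip, tx, ty, tz, wx, wy, wz, grip, ...]. A call has 1 to 8 rows; each row shifts and turns the commanded pose from where the row before left it, along the tool's axes as they then stand; what a row does not reach is not made up. A row lasts 1/10 s, in which the tool goes at most 50 mm and 8.59 degrees, less where a joint would pass 70% of its speed; a pose out of reach is approached as far as the arm can. A call is refused whole if a number of a shift passes 5 or a number of a turn 0.15, either way. A call with a gripper value outside its range is refused whole. The fingers move at their own pace and stop on an object; FORCE is the grip in N (left out, the last holds). Time passes only in rows, so rows that do not move let the fingers close. It gives the time, the measured TCP pose, the force, the opening and the grip force at its end, in the units of the state.
- read_state(): the state, without advancing time (a new reading comes with each control period).
- viewer.camera(name): name is "scene" or "top"; returns (picture, depth): 400x640x3 uint8, blue, green, red; 400x640 float32, mm along the optical axis (not along the pixel's ray), 0 where there is no reading.
- viewer.calibration(name): a dict with "intrinsics" (3x3 intrinsics, pixels), "position" and "orientation" of the camera in the world. Camera axes: x right, y down, z forward; pixel columns grow to the right and rows downward; lengths in mm; the calibration is good to about 2 mm. A picture is of the moment at which its call begins. calibration takes no time and is no camera call.
- ticket.finish_job(): hands the job in; it is judged then, once.
Trained networks look in the newest picture that a camera, given by its name, has taken for a name from the list of things; names that differ only in an ending like _2 or _b are one class to them, and where a whole thing is asked for, a point or a joint stands for the part that bears it (a point fixed in the world has none). Each returns a list of dicts, best first, with "conf" (0 to 1); they miss things now and then, are a little off and sometimes report something else, mostly with a low value. They report only what shows in the picture. A call takes as long as a camera call. They do not tell look-alikes from the thing itself.
- spot_in(camera, label): "xyz" ([x, y, z] in mm, in the coordinates of the camera as it stood for that picture, good to about 4 mm: the middle of the surface that is visible of it).
- masks_of(camera, label): "mask" (400x640 bool, what is visible of it).
The state is a dict: "t": time; "q": joint angles; "qvel": joint speeds; "effort": joint torques, N m; "position": TCP position; "ee_rot": TCP orientation; "wrist_force": force on the tool from outside, world axes, zero at the start; "ft_torque": the same for the moment, N m; "opening": opening from 0.0 (shut) to 1.0 (fully open); "grip_force": force on a finger pad.
Only numpy, scipy, OpenCV 4.12 (cv2) and the standard library are available. Lean on these libraries where they do the work, as an engineer would, in place of code of your own. Each camera call takes 0.05 s, during which the arm holds its last target. There are 200 camera calls.

## Working session

There is one attempt and no reset: what is moved stays moved. The work goes in short steps, Python scripts to look and compute and a shell command to move; the robot and the scene stay as the last step left them, time stands still between calls to the robot, and variables do not carry over. Pictures are saved under pics/ and viewed, at most 10 in all, crops included, and the job is handed in when it is done.

```bash
ls; mkdir -p pics; cat > h.py <<'E'
import numpy as np, cv2
from scipy.spatial.transform import Rotation as R
from plant import read_state, viewer, ticket, spot_in, masks_of
def rot(q): return R.from_quat([q[1],q[2],q[3],q[0]]).as_matrix()
def cal(n):
    c=viewer.calibration(n); return np.array(c["intrinsics"]),np.array(c["position"]),rot(c["orientation"])
def cloud(n,d):
    K,p,M=cal(n); v,u=np.mgrid[:400,:640]
    P=np.stack([(u-K[0,2])/K[0,0]*d,(v-K[1,2])/K[1,1]*d,d],-1)
    return P@M.T+p
def w(n,x):
    K,p,M=cal(n); return M@np.array(x)+p
E
python3 - <<'E'
from h import *
s=read_state();print(s)
for n in("scene","top"):
    im,d=viewer.camera(n);cv2.imwrite(f"pics/{n}0.png",im);np.save(f"{n}0.npy",d)
    C=cloud(n,d);print(n,cal(n)[1])
    for l in("mould_lower","dust_cap","cap_holder","rest_pad","mould_upper"):
        for r in masks_of(n,l)[:3]:
            m=r["mask"]&(d>0);v,u=np.where(m)
            if len(u):print(l,round(r["conf"],2),m.sum(),u.min(),u.max(),v.min(),v.max(),np.median(C[m],0).round(1),"top z",np.percentile(C[m][:,2],98).round(1))
E
```

```text
pics
{'t': 0.0, 'q': array([-1.41251112e+00,  2.07382751e-01,  1.54295253e+00,  7.08238421e-06,
        1.39346644e+00, -1.50512767e-01]), 'qvel': array([-6.30463849e-04, -6.52702477e-04, -1.84444820e-03, -1.63028042e-04,
        2.96753623e-05, -1.09017495e-03]), 'effort': array([-4.43003200e-04, -3.70883882e+01, -2.81413239e+01,  6.98807859e-02,
        3.61502822e-02, -1.90198343e-04]), 'position': array([ 174.59587147, -546.93469796,  169.71270759]), 'ee_rot': array([-1.10453720e-03,  9.88103630e-01,  1.53785551e-01, -8.07504263e-07]), 'wrist_force': array([ 1.48131656, -0.21100513,  0.20044751]), 'ft_torque': array([0.02822529, 0.00298806, 0.0133052 ]), 'grip_force': 0.0, 'opening': 1.0007580201915924}
scene [ -7.62073906 775.74457879 564.83569003]
mould_lower 0.87 1050 335 393 186 220 [457.5 -12.8  26.1] top z 42.7
mould_lower 0.77 1559 153 200 225 275 [671.2 433.4  29.3] top z 38.8
mould_lower 0.62 2835 169 249 279 340 [467.5 500.   30.9] top z 39.4
dust_cap 0.62 194 357 372 184 199 [476.4 -27.8  44.4] top z 64.9
cap_holder 0.63 183 380 398 167 178 [ 529.2 -256.1    7.2] top z 15.4
rest_pad 0.63 394 268 326 258 300 [418.9 338.3   5.5] top z 7.7
mould_upper 0.76 1677 273 324 244 293 [415.9 311.1  27.6] top z 56.4
top [ 432.41741386  113.23395334 1232.80673741]
mould_lower 0.85 1194 349 376 190 247 [476.4 -32.1  28.8] top z 36.0
mould_lower 0.82 1439 409 435 228 284 [ 376.  -202.9   29. ] top z 38.5
mould_lower 0.64 1543 163 192 184 242 [485.9 489.8  30.9] top z 40.5
dust_cap 0.46 183 357 371 210 225 [478.9 -35.5  45. ] top z 65.8
cap_holder 0.92 451 427 450 191 214 [ 528.5 -255.5    5.9] top z 16.9
rest_pad 0.93 432 220 271 202 253 [469.4 304.5   5.7] top z 26.8
mould_upper 0.88 1118 225 266 208 257 [431.2 295.8  28.5] top z 58.4
```

```bash
python3 - <<'E'
import cv2
a=cv2.imread("pics/top0.png")[150:310,140:480];cv2.imwrite("pics/topc.png",cv2.resize(a,None,fx=2.3,fy=2.3,interpolation=2))
E
cat > fit.py <<'E'
from h import *
def rect(n,l,zlo,zhi,near,im=None,d=None,rad=110):
    # fit of the points of a cloud in a height band near a spot
    C=cloud(n,d);m=(d>0)&(C[...,2]>zlo)&(C[...,2]<zhi)&(np.hypot(C[...,0]-near[0],C[...,1]-near[1])<rad)
    k,lab,st,cc=cv2.connectedComponentsWithStats(m.astype(np.uint8))
    i=1+np.argmax(st[1:,4]);P=C[lab==i]
    r=cv2.minAreaRect(P[:,:2].astype(np.float32));mc,rr=cv2.minEnclosingCircle(P[:,:2].astype(np.float32))
    print(n,l,len(P),"z",np.median(P[:,2]).round(1),"rect",np.round(r[0],1),np.round(r[1],1),round(r[2],1),"mean",P[:,:2].mean(0).round(1),"circ",np.round(mc,1),round(rr,1))
E
python3 - <<'E'
from fit import *
d=np.load("top0.npy")
rect("top","lowerface",20,38,(478,-34),d=d)
rect("top","knob",56,75,(478,-34),d=d,rad=40)
rect("top","cap",39,75,(478,-34),d=d,rad=45)
rect("top","holder",9,20,(528,-255),d=d,rad=50)
rect("top","holderall",2.5,20,(528,-255),d=d,rad=50)
rect("top","upper",17,36,(428,296),d=d)
rect("top","grip",42,65,(428,296),d=d)
d=np.load("scene0.npy")
rect("scene","knob",57,75,(478,-34),d=d,rad=40)
rect("scene","holder",9,20,(528,-255),d=d,rad=50)
rect("scene","grip",45,65,(428,296),d=d)
E
```

```text
top lowerface 919 z 29.5 rect [480.4 -35. ] [ 70.4 129.7] 86.9 mean [479.9 -34. ] circ [481.5 -35.2] 71.9
top knob 51 z 63.4 rect [481.1 -36.1] [19.6 19.4] 45.5 mean [480.4 -35.9] circ [479.9 -36.4] 11.2
top cap 189 z 45.0 rect [480.7 -36.1] [42.4 39.7] 2.0 mean [480.5 -35.5] circ [480.7 -36.2] 21.8
top holder 127 z 12.8 rect [ 527.  -257.1] [61.9 61.5] 29.5 mean [ 526.6 -255.4] circ [ 527.8 -258.3] 32.3
top holderall 390 z 6.5 rect [ 529.  -258.2] [69.4 68.7] 87.2 mean [ 527.3 -256.1] circ [ 526.3 -255.7] 38.5
top upper 952 z 27.8 rect [432.5 298.1] [ 70.8 129.6] 63.7 mean [432.  297.2] circ [432.8 298.7] 72.0
top grip 180 z 55.4 rect [432.8 297.8] [26.4 49.6] 63.5 mean [432.4 297.2] circ [432.5 297.3] 26.4
scene knob 39 z 63.6 rect [480.8 -35.6] [18.4 21.6] 85.3 mean [480.3 -33.5] circ [480.8 -35.5] 12.9
scene holder 81 z 12.4 rect [ 528.1 -259.2] [58.8 62.3] 13.1 mean [ 527.9 -255.2] circ [ 528.5 -257.5] 32.7
scene grip 235 z 55.2 rect [433.4 298.7] [26.6 50.1] 63.9 mean [430.5 302.4] circ [433.3 298.6] 26.7
```

View pics/topc.png

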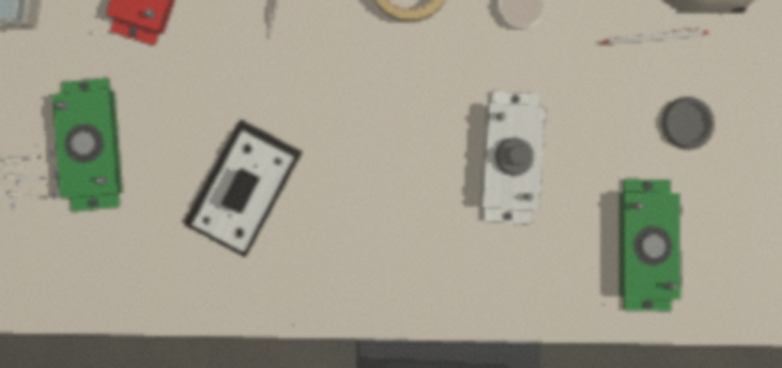

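View pics/scene0.png

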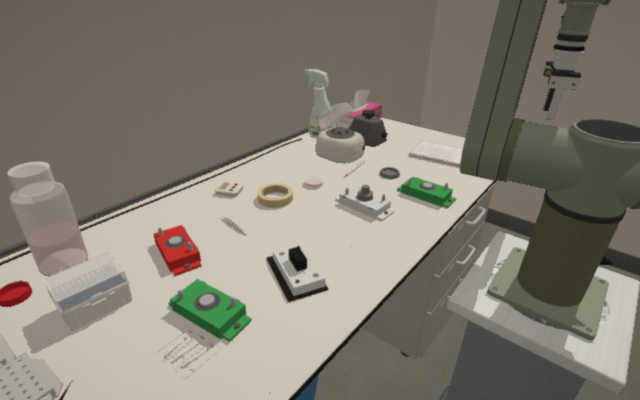

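The top crop shows the bare lower half at (513,157) with the cap on it, the holder at (687,122) and the upper half on its pad at (242,188). The green and red look-alikes are to be ignored. Moving now.

```bash
cat > go.py <<'E'
import sys
from h import *
def plan(x,y,z,yaw):
    s=read_state();M=rot(s["ee_rot"]);a=np.radians(yaw)
    T=np.array([[np.cos(a),np.sin(a),0],[np.sin(a),-np.cos(a),0],[0,0,-1]])
    d=np.array([x,y,z])-s["position"]
    print("t",round(s["t"],2),"pos",s["position"].round(1),"yaw",np.degrees(np.arctan2(M[1,0],M[0,0])).round(2),"q",s["q"].round(2),"F",s["wrist_force"].round(1),"open",round(s["opening"],3),"grip",round(s["grip_force"],1))
    print("turn",R.from_matrix(M.T@T).as_rotvec().round(4),"shift cm now-axes",(M.T@d/10).round(3),"after turn",(T.T@d/10).round(3))
plan(*map(float,sys.argv[1:]))
E
python3 -m creep '[0,0,0,0,0,0.121,0, 0,0,0,0,0,0.121,0, 0,0,0,0,0,0.121,0, 0,0,0,0,0,0,0, 0,0,0,0,0,0,0]' 15; python3 go.py 480.8 -36 150 -3.1
```

```text
t: 1.1
position: [174.7, -547.8, 170.9]
ee_rot: [0.0, 1.0, -0.026, 0.0]
wrist_force: [0.3, 0.6, 0.0]
opening: 1.005
grip_force: 0.0
t 1.1 pos [ 174.7 -547.8  170.9] yaw -2.96 q [-1.41  0.21  1.54  0.    1.39  0.21] F [0.3 0.6 0. ] open 1.005 grip 0.0
turn [ 0.     -0.      0.0024] shift cm now-axes [ 27.92  -52.694   2.088] after turn [ 27.795 -52.761   2.088]
```

```bash
python3 -m creep '[2,-4,0,0,0,0,0, 2,-4,0,0,0,0,0, 2,-4,0,0,0,0,0, 2,-4,0,0,0,0,0, 2,-4,0,0,0,0,0, 2,-4,0,0,0,0,0, 2,-4,0,0,0,0,0, 2,-4,0,0,0,0,0]' && python3 -m creep '[2,-4,0,0,0,0,0, 2,-4,0,0,0,0,0, 2,-4,0,0,0,0,0.3, 2,-4,0,0,0,0,0.3, 0,-4,0,0,0,0.0024,0.3, 0,0,0,0,0,0,0.3, 0,0,0,0,0,0,0.3]'; python3 go.py 480.8 -36 46 -3.1
```

```text
t: 1.9
position: [352.5, -235.4, 171.2]
ee_rot: [0.0, 1.0, -0.026, 0.0]
wrist_force: [0.2, -0.3, -0.2]
opening: 1.0
grip_force: 0.0
t: 2.6
position: [442.6, -41.0, 170.9]
ee_rot: [0.0, 1.0, -0.026, 0.0]
wrist_force: [0.6, 0.3, -0.1]
opening: 0.702
grip_force: 0.0
t 2.6 pos [442.6 -41.  170.9] yaw -3.02 q [-0.29 -0.08  1.84 -0.    1.38  1.34] F [ 0.6  0.3 -0.1] open 0.702 grip 0.0
turn [ 0.0006 -0.0001  0.0015] shift cm now-axes [ 3.792 -0.706 12.492] after turn [ 3.792 -0.704 12.492]
```

```bash
python3 -m creep '[3.79,-0.706,0,0,0,0,0.3, 0,0,4,0,0,0,0.3, 0,0,4,0,0,0,0.3, 0,0,3,0,0,0,0.3, 0,0,1.5,0,0,0,0.3, 0,0,0,0,0,0,0.3, 0,0,0,0,0,0,0.3]'; python3 go.py 480.8 -36 46 -3.1
python3 - <<'E'
from fit import *
im,d=viewer.camera("scene");cv2.imwrite("pics/s1.png",cv2.resize(im[110:250,300:460],None,fx=4,fy=4,interpolation=2))
E
```

```text
t: 3.3
position: [481.0, -38.0, 46.2]
ee_rot: [0.0, 1.0, -0.029, 0.0]
wrist_force: [1.1, 0.3, 0.2]
opening: 0.701
grip_force: 0.0
t 3.3 pos [481.  -38.   46.2] yaw -3.33 q [-0.26  0.16  1.88 -0.    1.1   1.37] F [1.1 0.3 0.2] open 0.701 grip 0.0
turn [ 0.0003 -0.0003 -0.004 ] shift cm now-axes [-0.034 -0.2    0.021] after turn [-0.034 -0.2    0.021]
```

View pics/s1.png

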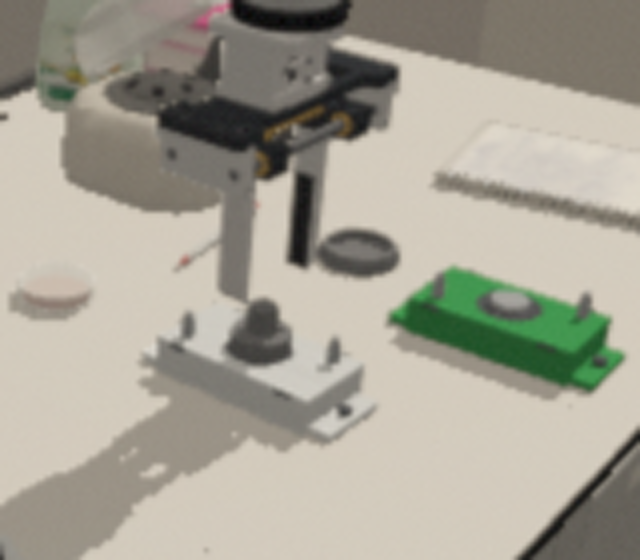

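The picture shows the fingertips at crop (238,297) and (297,265), clearly above or beyond the knob at (262,305), which doesn't match the reported pose. I'll measure the tips by depth.

```bash
python3 - <<'E'
from fit import *
im,d=viewer.camera("scene")
C=cloud("scene",d)
for u0,v0 in((359,184),(374,176)):
    for v in range(v0-16,v0+3,3):print(u0,v,C[v,u0-2:u0+2].round(0).tolist())
cv2.imwrite("pics/s2.png",im)
im0=cv2.imread("pics/scene0.png");print(read_state()["t"],read_state()["position"],cal("scene")[1])
d0=np.load("scene0.npy")
m=(abs(d-d0)>40)&(d>0)&(d0>0)&(C[...,2]<110)&(C[...,0]>300)&(C[...,0]<700)&(abs(C[...,1])<250)
P=C[m];print(len(P),np.percentile(P,[1,5,50,95,99],axis=0).round(0))
E
```

```text
359 168 [[485.0, 7.0, 133.0], [482.0, 6.0, 133.0], [480.0, 5.0, 134.0], [475.0, 8.0, 136.0]]
359 171 [[486.0, 5.0, 123.0], [481.0, 7.0, 125.0], [478.0, 7.0, 126.0], [476.0, 6.0, 126.0]]
359 174 [[483.0, 8.0, 116.0], [481.0, 7.0, 116.0], [477.0, 8.0, 118.0], [476.0, 5.0, 117.0]]
359 177 [[484.0, 6.0, 106.0], [480.0, 7.0, 108.0], [477.0, 8.0, 109.0], [477.0, 2.0, 107.0]]
359 180 [[482.0, 8.0, 99.0], [479.0, 7.0, 100.0], [476.0, 8.0, 101.0], [477.0, 1.0, 98.0]]
359 183 [[484.0, 4.0, 88.0], [481.0, 4.0, 89.0], [478.0, 4.0, 90.0], [476.0, 2.0, 90.0]]
359 186 [[561.0, -119.0, 2.0], [561.0, -124.0, -0.0], [557.0, -124.0, 1.0], [555.0, -126.0, 1.0]]
374 160 [[489.0, -73.0, 126.0], [484.0, -68.0, 130.0], [481.0, -70.0, 130.0], [479.0, -70.0, 130.0]]
374 163 [[486.0, -68.0, 120.0], [486.0, -74.0, 118.0], [483.0, -73.0, 119.0], [479.0, -73.0, 120.0]]
374 166 [[487.0, -72.0, 109.0], [484.0, -72.0, 110.0], [480.0, -71.0, 112.0], [477.0, -70.0, 113.0]]
374 169 [[487.0, -73.0, 100.0], [483.0, -72.0, 101.0], [479.0, -69.0, 104.0], [477.0, -72.0, 103.0]]
374 172 [[485.0, -71.0, 92.0], [483.0, -72.0, 92.0], [480.0, -73.0, 93.0], [475.0, -70.0, 96.0]]
374 175 [[483.0, -69.0, 84.0], [481.0, -71.0, 84.0], [477.0, -69.0, 86.0], [476.0, -73.0, 85.0]]
374 178 [[557.0, -198.0, -0.0], [553.0, -197.0, 2.0], [551.0, -200.0, 1.0], [549.0, -204.0, 0.0]]
3.4 [482.25925834 -37.79593534  47.38983871] [ -7.62073906 775.74457879 564.83569003]
132 [[471. -79.  81.]
 [471. -77.  84.]
 [479. -69.  97.]
 [491.   8. 109.]
 [494.   8. 110.]]
```

```bash
python3 - <<'E'
from fit import *
d=np.load("scene0.npy");C=cloud("scene",d)
m=(d>0)&(np.hypot(C[...,0]-174,C[...,1]+547)<75)&(C[...,2]>60)&(C[...,2]<400)
P=C[m];z=P[:,2];print(len(P),np.sort(z)[:8].round(0))
for a in range(120,300,10):
    Q=P[(z>=a)&(z<a+10)]
    if len(Q):print(a,len(Q),Q.min(0).round(0),Q.max(0).round(0))
im,d=viewer.camera("top");C=cloud("top",d);d0=np.load("top0.npy")
m=(abs(d-d0)>30)&(d>0)&(np.hypot(C[...,0]-480,C[...,1]+36)<70);print(np.sort(C[m][:,2])[:10].round())
print(read_state()["position"],read_state()["q"])
E
```

```text
1114 [205. 205. 205. 206. 206. 206. 206. 206.]
200 22 [ 153. -599.  205.] [ 200. -493.  210.]
210 42 [ 150. -597.  210.] [ 201. -487.  219.]
220 54 [ 149. -602.  220.] [ 202. -485.  230.]
230 53 [ 149. -601.  230.] [ 203. -485.  240.]
240 50 [ 150. -600.  240.] [ 202. -486.  250.]
250 50 [ 150. -598.  250.] [ 201. -486.  260.]
260 54 [ 150. -602.  260.] [ 203. -486.  270.]
270 36 [ 151. -596.  270.] [ 199. -486.  279.]
280 32 [ 149. -500.  280.] [ 170. -485.  290.]
290 24 [ 144. -493.  290.] [ 168. -476.  300.]
[ -6.  29. 188. 196. 196. 197. 198. 199. 199. 199.]
[482.32674115 -37.63650386  47.47930729] [-2.56938261e-01  1.55662932e-01  1.88049397e+00 -9.49065109e-05
  1.10205956e+00  1.37114739e+00]
```

```bash
python3 -m creep '[0,0,0,0,0,0,0.3, 0,0,0,0,0,0,0.3, 0,0,0,0,0,0,0.3]'; python3 - <<'E'
from fit import *
im,d=viewer.camera("scene");C=cloud("scene",d)
for u in(358,374):print([int(C[v,u,2]) for v in range(160,205,3)])
E
```

```text
t: 3.75
position: [481.2, -36.7, 46.3]
ee_rot: [0.0, 1.0, -0.028, 0.0]
wrist_force: [-0.5, -0.0, 0.8]
opening: 0.694
grip_force: 0.0
[154, 148, 139, 132, 123, 114, 105, 564, 85, 29, 42, 43, 37, 28, 29]
[128, 120, 112, 104, 95, 84, 0, 1, 0, 564, 3, 1, 29, 29, 30]
```

The camera shows the fingertips about 35 mm higher than the reported TCP, both here and at the start. I trust the camera, so I'll go down in small steps and watch the force.

```bash
python3 -m creep '[0,0.1,0.5,0,0,0,0.3, 0,0,0.5,0,0,0,0.3, 0,0,0.5,0,0,0,0.3]'; python3 -m creep '[0,0,0.3,0,0,0,0.3, 0,0,0.3,0,0,0,0.3, 0,0,0,0,0,0,0.3]';python3 - <<'E'
from fit import *
im,d=viewer.camera("scene");C=cloud("scene",d)
for u in(358,360,374):print([int(C[v,u,2]) for v in range(160,205,3)])
print(read_state()["position"],read_state()["wrist_force"])
E
```

```text
t: 4.1
position: [480.4, -37.6, 30.2]
ee_rot: [-0.0, 1.0, -0.028, -0.0]
wrist_force: [-0.7, -1.0, -0.7]
opening: 0.701
grip_force: 0.0
t: 4.4
position: [480.2, -37.5, 24.2]
ee_rot: [-0.0, 1.0, -0.028, -0.001]
wrist_force: [0.5, 0.3, -0.4]
opening: 0.7
grip_force: 0.0
[174, 165, 158, 131, 122, 114, 106, 97, 88, 79, 69, 43, 37, 29, 29]
[177, 168, 162, 131, 125, 115, 106, 97, 86, 79, 68, 45, 38, 31, 30]
[129, 118, 111, 102, 93, 85, 76, 67, 0, 0, 1, 0, 29, 30, 30]
[480.49704899 -37.59621791  24.52563976] [ 0.52083093 -0.03563316 -0.01135611]
```

```bash
python3 -m creep '[0,-0.1,0.4,0,0,0,0.3, 0,0,0.4,0,0,0,0.3, 0,0,0.35,0,0,0,0.3, 0,0,0,0,0,0,0.3]';python3 - <<'E'
from fit import *
im,d=viewer.camera("scene");C=cloud("scene",d)
for u in(358,360,374):print([int(C[v,u,2]) for v in range(160,205,2)])
cv2.imwrite("pics/s3.png",cv2.resize(im[140:240,320:440],None,fx=5,fy=5,interpolation=2))
E
```

```text
t: 4.85
position: [480.1, -36.5, 12.6]
ee_rot: [-0.0, 1.0, -0.028, -0.001]
wrist_force: [-0.2, 0.3, -0.6]
opening: 0.697
grip_force: 0.0
[179, 173, 169, 161, 154, 149, 123, 115, 112, 104, 99, 94, 88, 82, 77, 71, 65, 58, 36, 30, 29, 29, 21]
[177, 172, 167, 161, 155, 152, 125, 118, 112, 105, 99, 94, 87, 80, 74, 69, 62, 56, 47, 35, 30, 27, 24]
[130, 124, 117, 112, 106, 99, 95, 87, 82, 76, 67, 63, 58, 51, 0, 1, 1, 27, 30, 30, 31, 29, 29]
```

View pics/s3.png

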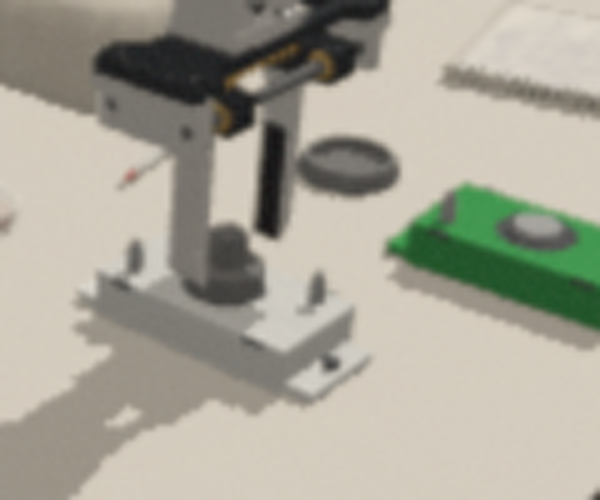

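Now the fingers (tips at crop (195,285) and (270,237)) straddle the knob at (230,240). I'll close and lift.

```bash
python3 -m creep '[0,0,0.2,0,0,0,0.5, 0,0,0,0,0,0,1, 0,0,0,0,0,0,1, 0,0,0,0,0,0,1, 0,0,0,0,0,0,1, 0,0,0,0,0,0,1, 0,0,0,0,0,0,1]' 15; python3 -m creep '[0,0,-1,0,0,0,1, 0,0,-3,0,0,0,1, 0,0,-4,0,0,0,1, 0,0,0,0,0,0,1]'; python3 go.py 527.9 -257.8 90 -3.1; python3 - <<'E'
from fit import *
im,d=viewer.camera("scene");cv2.imwrite("pics/s4.png",cv2.resize(im[120:240,320:440],None,fx=4,fy=4,interpolation=2))
E
```

```text
t: 5.6
position: [480.9, -36.7, 11.4]
ee_rot: [0.0, 1.0, -0.028, 0.0]
wrist_force: [0.3, 0.2, 0.2]
opening: 0.227
grip_force: 15.0
t: 6.0
position: [486.1, -38.0, 97.7]
ee_rot: [0.001, 1.0, -0.028, 0.006]
wrist_force: [0.5, 0.3, 0.2]
opening: 0.227
grip_force: 15.0
t 6.0 pos [486.1 -38.   97.7] yaw -3.23 q [-0.26  0.09  1.84  0.    1.2   1.37] F [0.5 0.3 0.2] open 0.227 grip 15.0
turn [ 0.0024 -0.0124 -0.0024] shift cm now-axes [ 5.4   21.712  0.89 ] after turn [ 5.359 21.727  0.77 ]
```

View pics/s4.png

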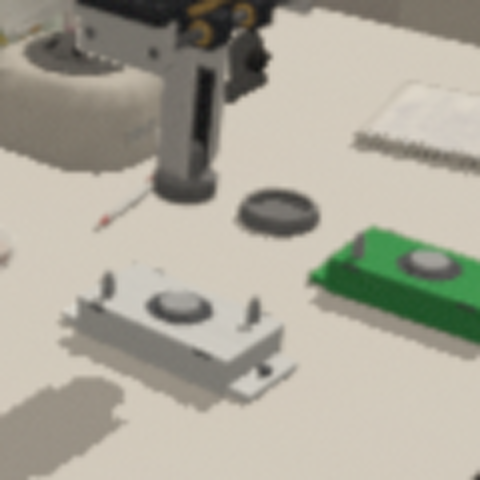

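The cap is in the fingers at crop (185,185) and the ejector is bare. Carrying it to the holder.

```bash
python3 -m creep '[1,4,0,0,0,0,1, 1,4,0,0,0,0,1, 1,4,0,0,0,0,1, 1,4,0,0,0,0,1, 1,4,0,0,0,0,1, 0.4,1.7,0,0,0,0,1, 0,0,0,0,0,0,1, 0,0,0,0,0,0,1]'; python3 go.py 527.9 -257.8 7 -3.1;  python3 - <<'E'
from fit import *
im,d=viewer.camera("scene");C=cloud("scene",d)
rect("scene","holder",9,20,(528,-255),d=d,rad=50)
im,d=viewer.camera("top");np.save("top1.npy",d)
E
```

```text
t: 6.85
position: [521.4, -254.8, 90.2]
ee_rot: [-0.001, 1.0, -0.028, -0.001]
wrist_force: [-0.2, -0.1, -0.6]
opening: 0.225
grip_force: 15.0
t 6.85 pos [ 521.4 -254.8   90.2] yaw -3.25 q [-0.6   0.3   1.6   0.    1.24  1.02] F [-0.2 -0.1 -0.6] open 0.225 grip 15.0
turn [-0.0023  0.0023 -0.0026] shift cm now-axes [0.682 0.287 8.323] after turn [0.662 0.269 8.325]
scene holder 84 z 12.6 rect [ 527.5 -255.8] [59.2 64.1] 8.5 mean [ 526.4 -252.9] circ [ 528.3 -257.1] 35.2
```

```bash
python3 -m creep '[0.66,0.28,0,0,0,0,1, 0,0,4,0,0,0,1, 0,0,3,0,0,0,1, 0,0,1.3,0,0,0,1, 0,0,0,0,0,0,1, 0,0,0,0,0,0,1]'; python3 go.py 527.9 -257.8 -13.6 -3.1;  python3 - <<'E'
from fit import *
im,d=viewer.camera("scene");C=cloud("scene",d)
cv2.imwrite("pics/s5.png",cv2.resize(im[120:220,340:440],None,fx=5,fy=5,interpolation=2))
rect("scene","cap",30,41,(528,-258),d=d,rad=40)
E
```

```text
t: 7.55
position: [529.9, -259.7, 9.4]
ee_rot: [0.0, 1.0, -0.028, 0.001]
wrist_force: [-0.0, -0.5, -0.4]
opening: 0.227
grip_force: 15.0
t 7.55 pos [ 529.9 -259.7    9.4] yaw -3.2 q [-0.6   0.41  1.64  0.    1.09  1.02] F [-0.  -0.5 -0.4] open 0.227 grip 15.0
turn [ 0.0008 -0.0015 -0.0018] shift cm now-axes [-0.214 -0.182  2.297] after turn [-0.21  -0.18   2.298]
scene cap 41 z 34.7 rect [ 525.3 -246.2] [42.4 20. ] 25.3 mean [ 523.1 -245.5] circ [ 528.9 -253.9] 21.2
```

View pics/s5.png

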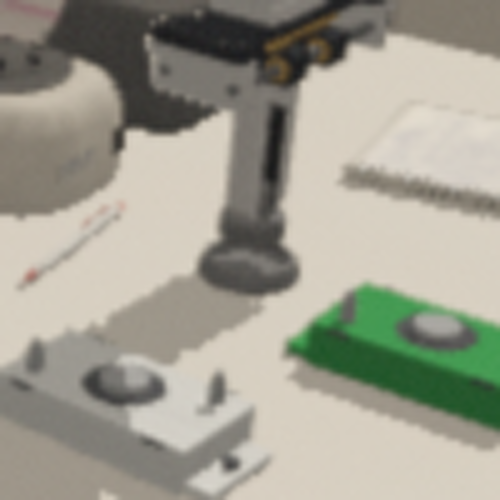

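The cap hangs right over the holder (crop (250,225) above (250,265)). I'll take a quieter reading before lowering.

```bash
python3 -m creep '[0,0,0,0,0,0,1, 0,0,0,0,0,0,1]' >/dev/null; python3 - <<'E'
from h import *
P=[]
for i in range(5):
    viewer.camera("top"); P.append(read_state()["position"].copy())
print(np.round(P,1),np.mean(P,0).round(2))
E
```

```text
[[ 529.8 -260.2    9.7]
 [ 529.5 -260.     9.4]
 [ 529.3 -259.9    9.1]
 [ 529.1 -259.8    8.9]
 [ 529.  -259.7    8.7]] [ 529.34 -259.92    9.14]
```

```bash
python3 -m creep '[-0.1,-0.13,0.4,0,0,0,1, 0,0,0.4,0,0,0,1, 0,0,0.3,0,0,0,1, 0,0,0.3,0,0,0,1, 0,0,0.3,0,0,0,1, 0,0,0,0,0,0,1]'; python3 -m creep '[0,0,0.2,0,0,0,1, 0,0,0.2,0,0,0,1, 0,0,0,0,0,0,1]'; python3 go.py 527.9 -257.8 -13.6 -3.1
```

```text
t: 8.65
position: [527.5, -257.9, -9.4]
ee_rot: [-0.0, 1.0, -0.028, -0.001]
wrist_force: [0.4, 0.3, -0.6]
opening: 0.228
grip_force: 15.0
t: 8.95
position: [527.7, -258.1, -12.9]
ee_rot: [-0.0, 1.0, -0.028, -0.0]
wrist_force: [-0.2, -0.4, -0.6]
opening: 0.225
grip_force: 15.0
t 8.95 pos [ 527.7 -258.1  -12.9] yaw -3.24 q [-0.6   0.44  1.65 -0.    1.05  1.03] F [-0.2 -0.4 -0.6] open 0.225 grip 15.0
turn [-0.0002  0.0004 -0.0025] shift cm now-axes [ 0.014 -0.028  0.067] after turn [ 0.014 -0.028  0.067]
```

Inside the cup with no contact force. Down one more millimetre, release and rise.

```bash
python3 -m creep '[0,0,0.1,0,0,0,1, 0,0,0,0,0,0,1]'; python3 -m creep '[0,0,0,0,0,0,0.6, 0,0,0,0,0,0,0.6, 0,0,0,0,0,0,0.6, 0,0,-1,0,0,0,0.6, 0,0,-4,0,0,0,0.3, 0,0,-5,0,0,0,0, 0,-4,-3,0,0,0,0, 0,-4,0,0,0,0,0]'; python3 go.py 433 298 90 -26.5; python3 - <<'E'
from fit import *
im,d=viewer.camera("scene")
cv2.imwrite("pics/s6.png",cv2.resize(im[120:220,340:440],None,fx=5,fy=5,interpolation=2))
rect("scene","knob",33,48,(528,-258),d=d,rad=40)
rect("scene","cap+knob",16.5,48,(528,-258),d=d,rad=40)
im,d=viewer.camera("top")
rect("top","knob",33,48,(528,-258),d=d,rad=40)
rect("top","cap",16.5,48,(528,-258),d=d,rad=40)
rect("top","holder",2.5,48,(528,-258),d=d,rad=50)
E
```

```text
t: 9.15
position: [528.1, -258.3, -13.5]
ee_rot: [0.0, 1.0, -0.028, 0.0]
wrist_force: [0.8, 0.3, 0.9]
opening: 0.224
grip_force: 15.0
t: 9.95
position: [537.3, -180.7, 123.9]
ee_rot: [0.003, 1.0, -0.03, 0.006]
wrist_force: [1.2, -0.2, 0.1]
opening: 0.708
grip_force: 0.0
t 9.95 pos [ 537.3 -180.7  123.9] yaw -3.4 q [-0.48  0.22  1.62  0.    1.28  1.15] F [ 1.2 -0.2  0.1] open 0.708 grip 0.0
turn [ 0.0027 -0.0137  0.4032] shift cm now-axes [-13.289 -47.188   2.966] after turn [-30.693 -38.191   3.389]
scene knob 27 z 38.1 rect [ 529.3 -256.8] [19.2 21.4] 29.6 mean [ 528.2 -255.3] circ [ 528.6 -256.7] 12.0
scene cap+knob 100 z 21.9 rect [ 527.2 -254.2] [42.7 36.9] 34.8 mean [ 526.6 -252.6] circ [ 528.1 -255.4] 23.2Traceback (most recent call last):
  File "<stdin>", line 7, in <module>
  File "fit.py", line 6, in rect
    i=1+np.argmax(st[1:,4]);P=C[lab==i]
        ~~~~~~~~~^^^^^^^^^^
    return _wrapfunc(a, 'argmax', axis=axis, out=out, **kwds)
    return bound(*args, **kwds)
ValueError: attempt to get argmax of an empty sequence
```

View pics/s6.png

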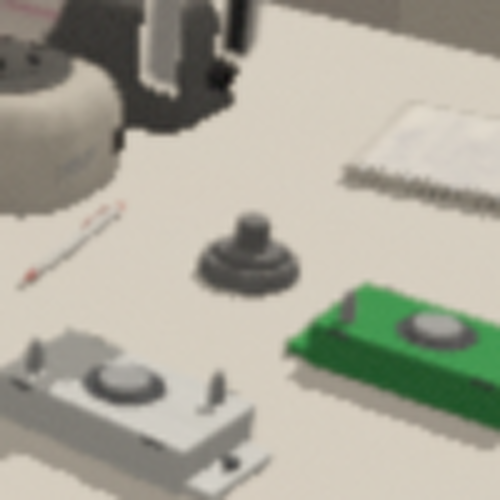

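Cap stands upright in the cup at crop (250,245), and its knob top is at 38-39 mm as expected. On to the upper half.

```bash
python3 -m creep '[-1.1,-3.9,0,0,0,0,0, -1.1,-3.9,0,0,0,0,0, -1.1,-3.9,0,0,0,0,0, -1.1,-3.9,0,0,0,0,0, -1.1,-3.9,0,0,0,0,0, -1.1,-3.9,0,0,0,0,0, -1.1,-3.9,0,0,0,0,0, -1.1,-3.9,0,0,0,0,0]' && python3 -m creep '[-1.1,-3.9,0,0,0,0,0, -1.1,-3.9,0,0,0,0,0, -1.1,-3.9,0,0,0,0,0, -1.1,-3.9,0,0,0,0,0, 0,0,0,0,0,0.134,0, 0,0,0,0,0,0.134,0, 0,0,0,0,0,0.135,0, 0,0,0,0,0,0,0]'; python3 -m creep '[0,0,0,0,0,0,0, 0,0,0,0,0,0,0]'; python3 go.py 433 298 20 -26.5; python3 - <<'E'
from fit import *
for n in("top","scene"):
    im,d=viewer.camera(n)
    try: rect(n,"lower",20,33,(478,-34),d=d); rect(n,"knob",33,48,(528,-258),d=d,rad=40);rect(n,"holder",2.5,48,(528,-258),d=d,rad=50)
    except Exception as e:print(e)
E
python3 go.py 433 298 20 -26.5
```

```text
t: 10.85
position: [461.9, 139.1, 116.6]
ee_rot: [0.0, 1.0, -0.029, 0.0]
wrist_force: [-0.0, 0.3, -0.2]
opening: 1.001
grip_force: 0.0
t: 11.65
position: [427.3, 296.1, 116.3]
ee_rot: [0.0, 0.974, -0.228, -0.0]
wrist_force: [0.3, 0.7, 0.3]
opening: 1.003
grip_force: 0.0
t: 11.85
position: [427.4, 296.1, 116.4]
ee_rot: [0.0, 0.974, -0.227, 0.0]
wrist_force: [-0.2, -0.3, -0.7]
opening: 1.005
grip_force: 0.0
t 11.85 pos [427.4 296.1 116.4] yaw -26.25 q [ 0.44  0.14  1.73 -0.    1.26  2.47] F [-0.2 -0.3 -0.7] open 1.005 grip 0.0
turn [ 0.0001 -0.0001  0.0043] shift cm now-axes [ 0.42  -0.423  9.639] after turn [ 0.419 -0.424  9.639]
top lower 956 z 29.5 rect [480.4 -34.8] [ 70.5 129.7] 86.9 mean [480.3 -34.5] circ [480.9 -36.9] 70.9
top knob 51 z 37.9 rect [ 528. -258.] [20.  19.9] 68.2 mean [ 528.2 -257.8] circ [ 527.3 -258. ] 11.9
top holder 431 z 14.3 rect [ 527.4 -254.1] [73.3 74.1] 33.4 mean [ 526.7 -254.5] circ [ 525.2 -257.5] 40.4
scene lower 657 z 29.9 rect [481.7 -35. ] [ 75.2 131.3] 87.1 mean [474.6 -26.7] circ [480.6 -33.4] 72.0
scene knob 26 z 38.9 rect [ 528.9 -255.8] [20.4 14.9] 15.9 mean [ 528.3 -254.7] circ [ 528.6 -254.3] 10.5
scene holder 224 z 15.2 rect [ 526.9 -250.5] [66.3 55.5] 22.1 mean [ 524.  -246.6] circ [ 528.3 -253.9] 33.6
t 11.95 pos [427.3 296.2 116.4] yaw -26.29 q [ 0.44  0.14  1.73 -0.    1.26  2.47] F [-0.7  0.7 -0.4] open 0.999 grip 0.0
turn [ 0.     -0.      0.0037] shift cm now-axes [ 0.43  -0.417  9.638] after turn [ 0.429 -0.419  9.638]
```

```bash
python3 -m creep '[0.43,-0.42,0,0,0,0.004,0, 0,0,4,0,0,0,0, 0,0,4,0,0,0,0, 0,0,2,0,0,0,0, 0,0,0.8,0,0,0,0, 0,0,0,0,0,0,0, 0,0,0,0,0,0,0]'; python3 -m creep '[0,0,0.4,0,0,0,0, 0,0,0.4,0,0,0,0, 0,0,0,0,0,0,0]'; python3 go.py 433 298 -3 -26.5; python3 - <<'E'
from fit import *
im,d=viewer.camera("scene")
cv2.imwrite("pics/s7.png",cv2.resize(im[200:310,240:360],None,fx=5,fy=5,interpolation=2))
E
```

```text
t: 12.65
position: [434.2, 298.9, 9.5]
ee_rot: [-0.001, 0.973, -0.23, 0.001]
wrist_force: [0.6, 0.2, 0.4]
opening: 0.999
grip_force: 0.0
t: 12.95
position: [432.9, 298.3, 0.5]
ee_rot: [-0.0, 0.973, -0.23, 0.0]
wrist_force: [-0.2, 0.3, -0.3]
opening: 0.998
grip_force: 0.0
t 12.95 pos [432.9 298.3   0.5] yaw -26.56 q [ 0.44  0.31  1.8  -0.    1.03  2.47] F [-0.2  0.3 -0.3] open 0.998 grip 0.0
turn [-0.0001 -0.0002 -0.001 ] shift cm now-axes [0.022 0.018 0.346] after turn [0.022 0.018 0.346]
```

View pics/s7.png

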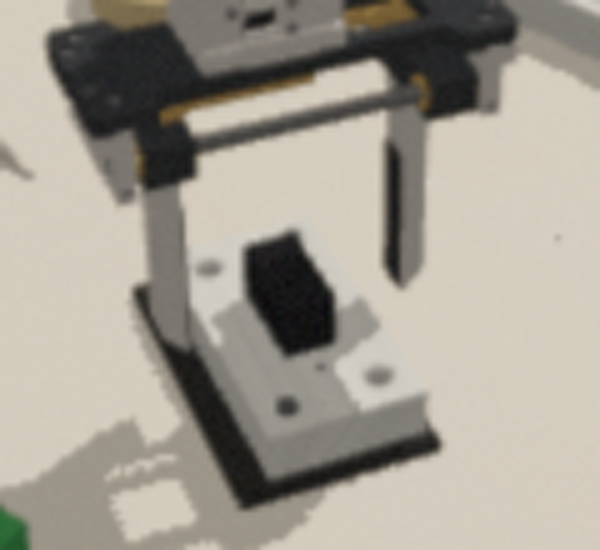

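The fingers straddle the black grip at crop (290,295), above the plate. Close with 50 N and lift.

```bash
python3 -m creep '[0,0,0.2,0,0,0,0.4, 0,0,0,0,0,0,0.6, 0,0,0,0,0,0,1, 0,0,0,0,0,0,1, 0,0,0,0,0,0,1, 0,0,0,0,0,0,1, 0,0,0,0,0,0,1, 0,0,0,0,0,0,1]' 50; python3 go.py 433 298 70 -26.5; python3 -m creep '[0,0,-0.5,0,0,0,1, 0,0,-2,0,0,0,1, 0,0,-4,0,0,0,1, 0,0,-3,0,0,0,1, 0,0,0,0,0,0,1, 0,0,0,0,0,0,1, 0,0,0,0,0,0,1]'; python3 go.py 480.5 -35 95 -3.1;
```

```text
t: 13.8
position: [432.9, 298.3, -1.7]
ee_rot: [-0.0, 0.973, -0.23, -0.0]
wrist_force: [-0.5, -0.5, 0.5]
opening: 0.353
grip_force: 0.0
t 13.8 pos [432.9 298.3  -1.7] yaw -26.56 q [0.44 0.32 1.8  0.   1.02 2.47] F [-0.5 -0.5  0.5] open 0.353 grip 0.0
turn [-0.      0.     -0.0011] shift cm now-axes [ 0.023  0.018 -7.166] after turn [ 0.023  0.018 -7.166]
t: 14.5
position: [430.6, 297.2, 90.7]
ee_rot: [0.002, 0.973, -0.23, -0.002]
wrist_force: [-0.1, -0.1, -3.6]
opening: 0.273
grip_force: 49.9
t 14.5 pos [430.6 297.2  90.7] yaw -26.57 q [0.44 0.18 1.74 0.   1.22 2.47] F [-0.1 -0.1 -3.6] open 0.273 grip 49.9
turn [ 0.0033  0.0041 -0.4095] shift cm now-axes [19.318 27.484 -0.382] after turn [ 6.779 32.902 -0.43 ]
```

```bash
python3 -m creep '[0,0,-0.5,0,0,-0.137,1, 0,0,0,0,0,-0.137,1, 0,0,0,0,0,-0.136,1, 0.5,4,0,0,0,0,1, 1,4,0,0,0,0,1, 1,4,0,0,0,0,1, 1,4,0,0,0,0,1, 1,4,0,0,0,0,1]' && python3 -m creep '[1,4,0,0,0,0,1, 0.8,4,0,0,0,0,1, 0.5,3,0,0,0,0,1, 0,1.5,0,0,0,0,1, 0,0,0,0,0,0,1, 0,0,0,0,0,0,1, 0,0,0,0,0,0,1, 0,0,0,0,0,0,1]'; python3 go.py 480.5 -35 95 -3.1; python3 - <<'E'
from fit import *
for n in("top","scene"):
    im,d=viewer.camera(n)
    cv2.imwrite(f"pics/p_{n}.png",im);np.save(f"p_{n}.npy",d)
    C=cloud(n,d)
    m=(d>0)&(np.hypot(C[...,0]-480,C[...,1]+35)<90)&(C[...,2]>60)&(C[...,2]<140)
    print(n,m.sum(),np.histogram(C[m][:,2],np.arange(60,145,5)))
a=cv2.imread("pics/p_top.png")[165:275,300:420];b=cv2.imread("pics/p_scene.png")[110:230,320:440]
cv2.imwrite("pics/p_both.png",np.hstack([cv2.resize(a,(400,367),interpolation=2),cv2.resize(b,(367,367),interpolation=2)]))
E
```

```text
t: 15.3
position: [464.9, 94.6, 95.8]
ee_rot: [0.0, 1.0, -0.027, -0.002]
wrist_force: [1.2, -0.3, -3.5]
opening: 0.272
grip_force: 49.9
t: 16.1
position: [482.8, -28.8, 97.8]
ee_rot: [-0.0, 1.0, -0.026, -0.001]
wrist_force: [-0.2, -0.5, -3.9]
opening: 0.273
grip_force: 49.9
t 16.1 pos [482.8 -28.8  97.8] yaw -2.98 q [-0.24  0.09  1.84  0.    1.22  1.38] F [-0.2 -0.5 -3.9] open 0.273 grip 49.9
turn [-0.0005  0.0012  0.002 ] shift cm now-axes [-0.202  0.63   0.277] after turn [-0.201  0.63   0.277]
top 220 (array([  0,   0,   0,   0,   0,   0,   0,   0,   3,   4,   1,  12, 153,
        47,   0,   0]), array([ 60,  65,  70,  75,  80,  85,  90,  95, 100, 105, 110, 115, 120,
       125, 130, 135, 140]))
scene 883 (array([  0,   0,   0,   0,   0,   0,   0,   0,  49,  93,  90,  93, 379,
       120,  28,  31]), array([ 60,  65,  70,  75,  80,  85,  90,  95, 100, 105, 110, 115, 120,
       125, 130, 135, 140]))
```

View pics/p_both.png

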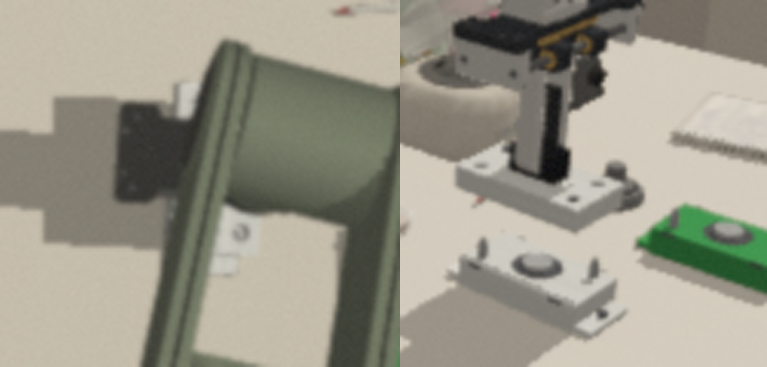

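The plate hangs level over the lower half (scene crop: plate at (540,190), lower at (540,270)). I'll measure its offset.

```bash
cat > plate.py <<'E'
from fit import *
from scipy.optimize import least_squares
def side(C,m,c,yaw,zlo,zhi):
    """front faces (+y long side and -x short side seen by scene) : local coords of pts in vertical band"""
    a=np.radians(yaw);P=C[m&(C[...,2]>zlo)&(C[...,2]<zhi)];X=P[:,:2]-c
    return np.c_[X@[np.cos(a),np.sin(a)],X@[-np.sin(a),np.cos(a)],P[:,2]]
E
python3 - <<'E'
from plate import *
d=np.load("p_scene.npy");C=cloud("scene",d);s=read_state();print(s["position"])
rect("scene","upper plate top",118,127,(482,-29),d=d,rad=85)
rect("scene","lower face",26,34,(480,-35),d=d,rad=85)
d1=np.load("scene0.npy")
rect("scene","upper plate start",24,32,(432,298),d=d1,rad=85)
# vertical side faces: +y long side, robust median of local y in the band
m=(d>0)
for nm,c,lo,hi in(("upper",(482,-29),104,116),("lower",(480.5,-35),12,25)):
    L=side(C,m,np.array(c),-3.1,lo,hi)
    f=L[(abs(L[:,0])<55)&(L[:,1]>25)&(L[:,1]<45)];print(nm,"long",len(f),np.median(f[:,1]),"slope",np.polyfit(f[:,0],f[:,1],1)[0])
    f=L[(abs(L[:,1])<28)&(L[:,0]<-50)&(L[:,0]>-80)];print(nm,"short",len(f),np.median(f[:,0]) if len(f) else 0)
dt=np.load("p_top.npy");rect("top","upper",117,130,(482,-29),d=dt,rad=85)
E
```

```text
[483.21107759 -29.05847703  98.183289  ]
scene upper plate top 515 z 124.1 rect [485.  -28.3] [ 75.8 133.5] 87.4 mean [474.8 -17.3] circ [485.1 -30.6] 75.4
scene lower face 562 z 29.9 rect [481.9 -34.9] [ 74.4 131.5] 88.2 mean [476.8 -29.8] circ [480.7 -33.1] 71.5
scene upper plate start 990 z 27.7 rect [433.5 298.7] [ 71.  133.8] 63.5 mean [423.7 307.3] circ [433.7 298. ] 74.1
upper long 143 34.48886282277572 slope 0.007000086637956524
upper short 48 -61.95141062588945
lower long 132 34.847178345315996 slope -0.0011618073569395805
lower short 51 -63.255497781085104
top upper 151 z 123.5 rect [435.8 -44.7] [34.2 36.9] 85.4 mean [433.5 -44.5] circ [434.2 -44.3] 23.7
```

```bash
python3 -m creep '[-0.25,0.57,0,0,0,0.005,1, 0,0,2,0,0,0,1, 0,0,2,0,0,0,1, 0,0,0.4,0,0,0,1, 0,0,0,0,0,0,1, 0,0,0,0,0,0,1, 0,0,0,0,0,0,1, 0,0,0,0,0,0,1]'; python3 go.py 480.5 -35 26 -3.1; python3 - <<'E'
from plate import *
A=[];
for i in range(3):
    im,d=viewer.camera("scene");C=cloud("scene",d);m=d>0;r=[]
    for nm,lo,hi in(("upper",60,73),("lower",12,25)):
        L=side(C,m,np.array((480.5,-35)),-3.1,lo,hi)
        f=L[(abs(L[:,0])<55)&(L[:,1]>25)&(L[:,1]<45)];r+=[np.median(f[:,1]),np.polyfit(f[:,0],f[:,1],1)[0]]
        f=L[(abs(L[:,1])<28)&(L[:,0]<-50)&(L[:,0]>-80)];r+=[np.median(f[:,0])]
        rect("scene",nm,*((73,84) if nm=="upper" else (26,34)),(480,-35),d=d,rad=85)
    A.append(r)
print(np.round(A,4),np.mean(A,0).round(4)); print(read_state()["position"])
cv2.imwrite("pics/s8.png",cv2.resize(im[140:240,320:430],None,fx=5,fy=5,interpolation=2))
E
```

```text
t: 17.0
position: [481.5, -35.7, 55.3]
ee_rot: [0.0, 1.0, -0.029, 0.001]
wrist_force: [0.1, 0.2, -3.2]
opening: 0.272
grip_force: 49.9
t 17.0 pos [481.5 -35.7  55.3] yaw -3.35 q [-0.25  0.14  1.88 -0.    1.12  1.38] F [ 0.1  0.2 -3.2] open 0.272 grip 49.9
turn [ 0.0004 -0.002  -0.0044] shift cm now-axes [-0.107 -0.068  2.935] after turn [-0.101 -0.067  2.935]
scene upper 547 z 81.3 rect [482.8 -34.4] [ 76.  132.4] 87.2 mean [474.5 -23.6] circ [483.4 -36.4] 74.0
scene lower 439 z 29.9 rect [481.1 -35. ] [ 75.1 129.9] 87.2 mean [471.2 -21.3] circ [480.4 -32.2] 71.7
scene upper 537 z 81.1 rect [482.7 -34.3] [ 73.8 133.2] 87.6 mean [472.9 -22.8] circ [482.2 -33. ] 73.4
scene lower 437 z 30.0 rect [481.3 -34.2] [ 76.  131.1] 87.5 mean [471.4 -21.1] circ [480.3 -32. ] 71.7
scene upper 546 z 80.9 rect [482.2 -34.2] [ 72.9 133.3] 87.5 mean [473.2 -23.4] circ [482.7 -34.4] 73.2
scene lower 436 z 29.9 rect [481.7 -33.8] [ 75.7 131.5] 86.8 mean [470.8 -21.3] circ [480.  -31.7] 71.5
[[ 3.40534e+01 -2.30000e-03 -6.22791e+01  3.45533e+01  4.00000e-04
  -6.34072e+01]
 [ 3.40562e+01 -5.70000e-03 -6.23876e+01  3.48010e+01 -1.40000e-03
  -6.34634e+01]
 [ 3.44993e+01 -5.00000e-03 -6.26166e+01  3.46917e+01 -3.00000e-03
  -6.32488e+01]] [ 3.42030e+01 -4.30000e-03 -6.24278e+01  3.46820e+01 -1.40000e-03
 -6.33731e+01]
[480.94161863 -35.55557792  54.82334207]
```

View pics/s8.png

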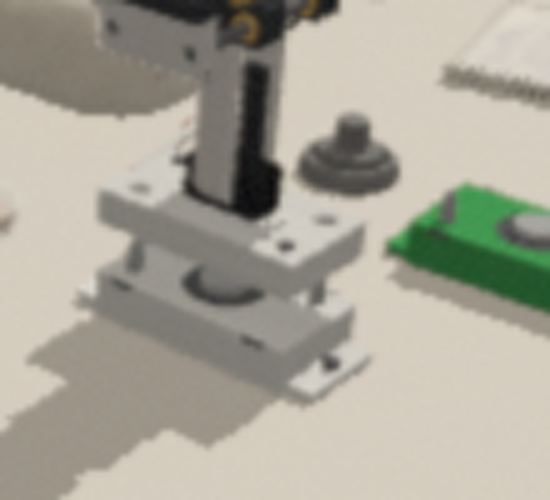

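The plate sits about 1 mm off the lower half in x and 0.5 mm in y (the crop shows both outlines nearly parallel). Correct and lower slowly.

```bash
python3 -m creep '[-0.09,-0.05,0.3,0,0,-0.003,1, 0,0,0.3,0,0,0,1, 0,0,0.3,0,0,0,1, 0,0,0.3,0,0,0,1, 0,0,0,0,0,0,1, 0,0,0,0,0,0,1]'; python3 -m creep '[0,0,0.2,0,0,0,1, 0,0,0.2,0,0,0,1, 0,0,0,0,0,0,1]'; python3 go.py 480.5 -35 26 -3.1
```

```text
t: 17.75
position: [479.6, -34.9, 42.1]
ee_rot: [-0.0, 1.0, -0.028, -0.0]
wrist_force: [0.3, 0.4, -3.2]
opening: 0.274
grip_force: 49.9
t: 18.05
position: [479.5, -34.9, 38.1]
ee_rot: [-0.0, 1.0, -0.028, -0.0]
wrist_force: [0.4, 0.1, -3.4]
opening: 0.271
grip_force: 49.9
t 18.05 pos [479.5 -34.9  38.1] yaw -3.19 q [-0.25  0.17  1.89  0.    1.08  1.37] F [ 0.4  0.1 -3.4] open 0.271 grip 49.9
turn [-0.0001  0.0003 -0.0015] shift cm now-axes [0.098 0.007 1.207] after turn [0.098 0.007 1.207]
```

The dowel tips are in the holes with no side force. Continue.

```bash
python3 -m creep '[0,0,0.2,0,0,0,1, 0,0,0.2,0,0,0,1, 0,0,0,0,0,0,1]' 60; python3 -m creep '[0,0,0.2,0,0,0,1, 0,0,0.2,0,0,0,1, 0,0,0,0,0,0,1]'; python3 go.py 480.5 -35 26 -3.1
```

```text
t: 18.35
position: [479.5, -34.9, 34.0]
ee_rot: [-0.0, 1.0, -0.028, -0.0]
wrist_force: [1.0, -0.3, -4.3]
opening: 0.272
grip_force: 59.9
t: 18.65
position: [480.0, -35.0, 31.1]
ee_rot: [0.0, 1.0, -0.028, 0.0]
wrist_force: [-2.6, 0.6, 5.1]
opening: 0.273
grip_force: 59.9
t 18.65 pos [480.  -35.   31.1] yaw -3.18 q [-0.25  0.18  1.89 -0.    1.07  1.37] F [-2.6  0.6  5.1] open 0.273 grip 59.9
turn [ 0.0001 -0.0003 -0.0014] shift cm now-axes [ 0.047 -0.001  0.511] after turn [ 0.047 -0.001  0.511]
```

Ejector spring reached. Pressing on in small steps until the force jumps.

```bash
python3 -m creep '[-0.03,0,0.15,0,0,0,1, 0,0,0.15,0,0,0,1, 0,0,0,0,0,0,1]'; python3 -m creep '[0,0,0.15,0,0,0,1, 0,0,0,0,0,0,1]';  python3 -m creep '[0,0,0.1,0,0,0,1, 0,0,0,0,0,0,1]'; python3 go.py 480.5 -35 26 -3.1
```

```text
t: 18.95
position: [480.0, -35.0, 28.4]
ee_rot: [0.0, 1.0, -0.028, 0.001]
wrist_force: [-3.0, 0.8, 6.6]
opening: 0.272
grip_force: 59.9
t: 19.15
position: [480.0, -35.0, 27.1]
ee_rot: [0.0, 1.0, -0.028, 0.001]
wrist_force: [-2.5, 1.4, 6.9]
opening: 0.272
grip_force: 59.9
t: 19.35
position: [480.0, -35.0, 26.2]
ee_rot: [0.0, 1.0, -0.028, 0.0]
wrist_force: [-4.1, 0.9, 8.5]
opening: 0.274
grip_force: 59.9
t 19.35 pos [480.  -35.   26.2] yaw -3.18 q [-0.25  0.19  1.9   0.    1.06  1.37] F [-4.1  0.9  8.5] open 0.274 grip 59.9
turn [ 0.0001 -0.001  -0.0014] shift cm now-axes [ 0.045 -0.001  0.022] after turn [ 0.045 -0.001  0.022]
```

```bash
python3 -m creep '[-0.03,0,0.1,0,0,0,1, 0,0,0,0,0,0,1]'; python3 -m creep '[0,0,0.1,0,0,0,1, 0,0,0,0,0,0,1]';  python3 -m creep '[0,0,0.1,0,0,0,1, 0,0,0,0,0,0,1]'; python3 go.py 480.5 -35 26 -3.1
```

```text
t: 19.55
position: [480.1, -35.0, 26.1]
ee_rot: [0.0, 1.0, -0.028, 0.001]
wrist_force: [-4.4, 1.4, 12.3]
opening: 0.271
grip_force: 60.0
t: 19.75
position: [480.1, -34.9, 26.0]
ee_rot: [0.0, 1.0, -0.028, 0.001]
wrist_force: [-6.3, 2.8, 18.5]
opening: 0.27
grip_force: 60.0
t: 19.95
position: [480.1, -34.9, 25.9]
ee_rot: [0.0, 1.0, -0.027, 0.0]
wrist_force: [-9.2, 3.7, 25.5]
opening: 0.269
grip_force: 60.0
t 19.95 pos [480.1 -34.9  25.9] yaw -3.14 q [-0.25  0.19  1.9  -0.    1.06  1.37] F [-9.2  3.7 25.5] open 0.269 grip 60.0
turn [ 0.0003 -0.0009 -0.0008] shift cm now-axes [ 0.037  0.013 -0.007] after turn [ 0.037  0.013 -0.007]
```

The stop is hard: z holds while the force rises. One more millimetre for margin, then check it stays put.

```bash
python3 -m creep '[0,0,0.1,0,0,0,1, 0,0,0,0,0,0,1, 0,0,0,0,0,0,1, 0,0,0,0,0,0,1, 0,0,0,0,0,0,1, 0,0,0,0,0,0,1]'; python3 - <<'E'
from plate import *
im,d=viewer.camera("scene");C=cloud("scene",d)
rect("scene","upper top",45,60,(480,-35),d=d,rad=85)
L=side(C,d>0,np.array((480.5,-35)),-3.1,10,49)
for lo,hi in((12,27),(33,48)):
    f=L[(L[:,2]>lo)&(L[:,2]<hi)];a=f[(abs(f[:,0])<55)&(f[:,1]>25)&(f[:,1]<45)];b=f[(abs(f[:,1])<28)&(f[:,0]<-50)&(f[:,0]>-80)]
    print(np.median(a[:,1]),np.polyfit(a[:,0],a[:,1],1)[0],np.median(b[:,0]))
m=(d>0)&(C[...,2]>45)&(C[...,2]<58)&(np.hypot(C[...,0]-480,C[...,1]+35)<70);print("plate top z",np.median(C[m][:,2]))
rect("scene","knob",33,48,(528,-258),d=d,rad=30)
print(read_state()["wrist_force"],read_state()["position"])
E
```

```text
t: 20.55
position: [480.2, -34.7, 25.7]
ee_rot: [0.0, 1.0, -0.027, 0.0]
wrist_force: [-12.5, 5.8, 30.1]
opening: 0.268
grip_force: 60.0
scene upper top 558 z 52.0 rect [481.1 -34.2] [ 74.7 132.8] 87.0 mean [472.2 -23.7] circ [480.7 -32.5] 72.7
34.71755704120889 -0.001875704610922113 -63.48408251857918
34.53952759704468 0.00022388957412153128 -64.00021900583839
plate top z 51.981519093870475
scene knob 26 z 38.6 rect [ 528.4 -256.6] [19.2 19.4] 65.9 mean [ 528.4 -255.7] circ [ 529.3 -258.4] 11.3
[-11.06489188   4.50412219  30.41620218] [480.22573179 -34.69440793  25.71990623]
```

The plate top is at 52.0 mm (30 + 22), so the faces are flush. It is centred to under 1 mm, the press force is about 30 N and steady, and the cap is in place. Handing in.

```bash
python3 -c "
from plant import ticket
print(ticket.finish_job())"
```

```text
the job is handed in; nothing more can be done
None
```

I handed the job in with the dust cap standing knob-up in the holder and the upper half pressed flush on both dowels, still gripped and held down at about 30 N; the hand-in returned no verdict, so whether it passed is not known.

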